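# Seat the notched hub on its keyed lower half

### The arm

A 6-joint arm with a two-finger parallel gripper is mounted at the origin on the work surface. World frame = base frame: x ahead of the robot, y to its left, z up, the work surface at z = 0. Lengths are in m, angles in rad, forces in N, time in s.
With the tool pointing down it reaches from about 0.35 to 0.8 m from the base axis. Payload 7.3 kg.
Tool frame: the origin (TCP) lies at the very end of the fingers, on their centre line; the grasp point (between the pads) lies 19 mm behind it; z points along the fingers, y is the line along which they close (so a half turn about z gives the same grasp; the last joint's range is limited). The gripper opens to 85 mm and grips with 20 to 120 N. Pads are 22 mm wide; open, the fingers measure 114 mm over their backs; the gripper's body (76 mm by 85 mm) begins 54 mm behind the grasp point. The pads swing forward as they close: fully open they stand 13 mm farther back than shut.
Start: joints at [-1.28, 0.342, 1.524, -0, 1.275, -0.146], TCP at [0.222, -0.476, 0.231] pointing down, gripper open.
Joint ranges: [-2.53, 2.53], [-0.77, 2.02], [0.04, 2.7], [-1, 4.14], [0.28, 2.66], [-3.11, 3.11]. Speed limits (rad/s): [2.57, 2.57, 3.14, 3.14, 3.14, 3.14].

### API

Orientations are given as a unit quaternion [w, x, y, z].
In Python, from cell import arm, cams gives the robot as it stands.
- The arm moves only by the tool move_arm, never from a script. Its argument "commands" is text: rows parted by semicolons, each of 7 numbers parted by spaces: the shift along the tool's x, y, z in m, then the turn, a rotation vector about the tool's x, y, z in degrees, then the gripper command: -1 is fully open, 1 is shut, values between are in proportion. A call has 1 to 10 rows; each row is the pose to reach, as a shift and turn from the pose commanded when the call began, along the tool's axes at that moment; what a row does not reach only later rows make up. A row lasts 1/12 s, in which the tool goes at most 41.7 mm and 7.16 degrees, less where a joint would pass 70% of its speed; a pose out of reach is approached as far as the arm can. A call with a gripper value outside its range is refused whole. The fingers move at their own pace and stop on an object; "force" is the grip in N (left out, the last holds). Time passes only in rows, so rows that repeat a pose let the fingers close. It gives the time, the measured TCP pose, the force, the opening and the grip force at its end, in the units of the state.
- arm.state(): the state, without advancing time (a new reading comes with each control period).
- cams.grab_frame(name): name is "scene" or "top" or "wrist"; returns a dict with "img" (480x640x3 uint8, red, green, blue), "depth" (480x640 float32, m along the optical axis (not along the pixel's ray), 0 where there is no reading), "vertical_fov" (degrees; the focal length in pixels is half the picture's height over the tangent of half this angle, whatever the lens; pixels are square), "cx", "cy" (the principal point, pixels), "k1" (the pictures are not rectified: a ray, as slopes to the right and down, at radius r is drawn at 1 + k1 r^2 times it, then the intrinsics apply), "R" (3x3) and "t" (3): a world point X has camera coordinates R X + t; the wrist camera has in their place "T_tool_cam" (4x4, takes a point from camera to tool coordinates, whose origin is the TCP and whose axes are the flange's). Camera axes: x right, y down, z forward; pixel columns grow to the right and rows downward; lengths in m; the calibration is good to about 2 mm. A picture is of the moment at which its call begins: read the wrist's pose just before it.
- arm.hand_in(): hands the job in; it is judged then, once.
The state is a dict: "t": time; "joints": joint angles; "joint_velocities": joint speeds; "tau": joint torques, N m; "position": TCP position; "tool_rot": TCP orientation; "contact_force": force on the tool from outside, world axes, zero at the start; "torque": the same for the moment, N m; "finger_gap": finger opening in m; "grasp_force": force on a finger pad.
Only numpy, scipy, OpenCV 4.12 (cv2) and the standard library are available. Lean on these libraries where they do the work, as an engineer would, in place of code of your own. Each camera call takes 0.05 s, during which the arm holds its last target. There are 200 camera calls.

### The job

Pick up the bearing hub whose square flange has a notch in one side and set it on the round boss of the lower half bolted to the bench, turned so that the notch takes in the red key: flange lying flat on the boss, hub centred on it and the notch pointing the same way as the key. Lower it on, do not drop it, let go, and leave the plain hub without a notch where it stands.

Things in the scene. Friction and masses are not known exactly. Their poses are not given: they have to be found in the camera images.
- hub_center (a point): Notched bearing hub, loose, bare metal, 0.4 to 0.75 kg, upright on the bench: square flange 104 x 104 mm, 12 mm thick, under a round neck 46 mm in diameter whose top, with a black seal, is 72 mm above the underside. Point: on the neck's axis, 36 mm above the underside (24 mm above the flange). z up, x from the axis towards the notch. The neck can be gripped from above in any direction.
- hub_notch (a point): The notch in the hub's flange: a rectangular opening right through it, 36 mm wide, in the middle of one side, reaching from 24 to 52 mm (the edge) from the neck's axis. Point: 40 mm from the axis along the hub's x, mid-width, 6 mm above the underside; axes as the hub's. It is over the middle of the red key when the hub is home.
- boss_top (a point): Lower half, fixed: grey plate 140 x 140 x 10 mm with brass bolts, on it a round steel boss 108 mm in diameter, top 34 mm above the bench. Point: centre of that top face. z up, x towards the key, square to the plate. Key: red block on the boss, centred 40 mm along x, 12 mm along x, 14 mm along y, 12 mm high. Hub at home: hub_center 36 mm above this point, same axes.
- plain_center (a point): Plain bearing hub, loose: the same as the notched hub in shape, size and metal but its square flange has no notch. The point lies on its neck's axis 36 mm above its underside. Leave it alone.
There are look-alikes about, which are no part of the job. What is shaped like the part that bears hub_center but blue or yellow is not meant.

How it is judged:
By the outcome, as a careful person would: the job done as asked, in the order asked, and still so for the second after the job is handed in, with the robot touching nothing.
It also fails if it takes over 35 s, if anything falls off the work surface, if the arm or the gripper's body presses on something with over 40 N, if the wrist force passes 120 N, or if a joint passes its speed limit or range.

## Working session

There is one attempt and no reset: what is moved stays moved. The work goes in short steps, Python scripts to look and compute and a tool call to move; the robot and the scene stay as the last step left them, time stands still between calls to the robot, and variables do not carry over. Pictures are saved under pics/ and viewed, at most 10 in all, crops included, and the job is handed in when it is done.

Besides the shell and the picture viewer there is one more tool, called after "Emit:" as name(argument=value, ...), one argument or row to a line, values as JSON. move_arm: Moves the arm, as the interface text tells. Its arguments: {"type":"object","properties":{"commands":{"type":"string"},"force":{"type":"number"}},"required":["commands"]}

```bash
mkdir -p pics; cat > h.py <<'E'
import numpy as np, cv2
from cell import arm, cams
from scipy.spatial.transform import Rotation as Rn
def grab(n):
    s=arm.state(); f=cams.grab_frame(n); f['s']=s
    if 'T_tool_cam' in f:
        w,x,y,z=s['tool_rot']; T=np.eye(4); T[:3,:3]=Rn.from_quat([x,y,z,w]).as_matrix(); T[:3,3]=s['position']
        f['M']=T@f['T_tool_cam']
    else:
        M=np.eye(4); M[:3,:3]=np.array(f['R']).T; M[:3,3]=-np.array(f['R']).T@np.array(f['t']); f['M']=M
    return f
def cloud(f):
    F=240/np.tan(np.radians(f['vertical_fov'])/2)
    v,u=np.mgrid[0:480,0:640].astype(float)
    xd=(u-f['cx'])/F; yd=(v-f['cy'])/F; x,y=xd.copy(),yd.copy()
    for _ in range(15):
        k=1+f['k1']*(x*x+y*y); x=xd/k; y=yd/k
    d=f['depth']; P=np.stack([x*d,y*d,d],-1)
    return P@f['M'][:3,:3].T+f['M'][:3,3]
def save(f,n): cv2.imwrite('pics/'+n,f['img'][...,::-1])
E
python3 - <<'E'
from h import *
for n in('top','scene'):
    f=grab(n); save(f,n+'0.png'); np.savez(n+'0.npz',P=cloud(f),img=f['img'],d=f['depth'])
print(f['s'])
E
```

```text
{'t': 0.05, 'joints': array([-1.28000241e+00,  3.42742875e-01,  1.52498509e+00, -2.99378908e-05,
        1.27539048e+00, -1.46010822e-01]), 'joint_velocities': array([ 0.00265278, -0.00154501, -0.0035393 , -0.00053323, -0.00132254,
        0.00186663]), 'tau': array([ 2.06919809e-03, -4.34868658e+01, -2.46794200e+01, -2.09846771e-04,
        4.37194656e-03,  2.60081885e-05]), 'position': array([ 0.22199476, -0.47533136,  0.23062664]), 'tool_rot': array([-7.59860398e-04,  9.76243623e-01,  2.16674425e-01, -6.94585821e-05]), 'contact_force': array([0.28086451, 0.67261179, 1.0588919 ]), 'torque': array([0.02338247, 0.02498665, 0.00254538]), 'grasp_force': 0.0, 'finger_gap': 0.08499695764121748}
```

View pics/top0.png

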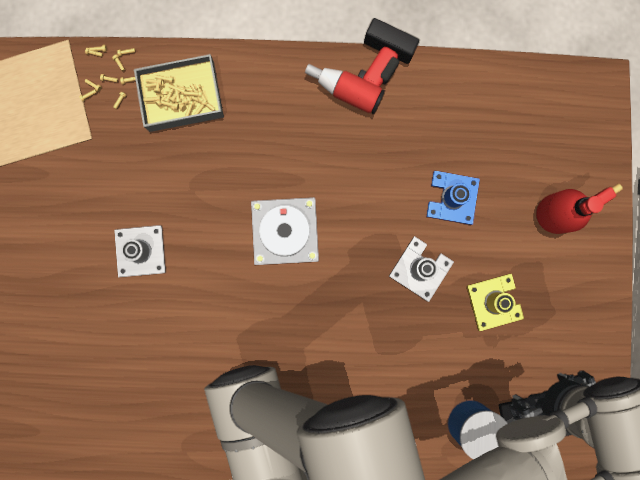

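View pics/scene0.png

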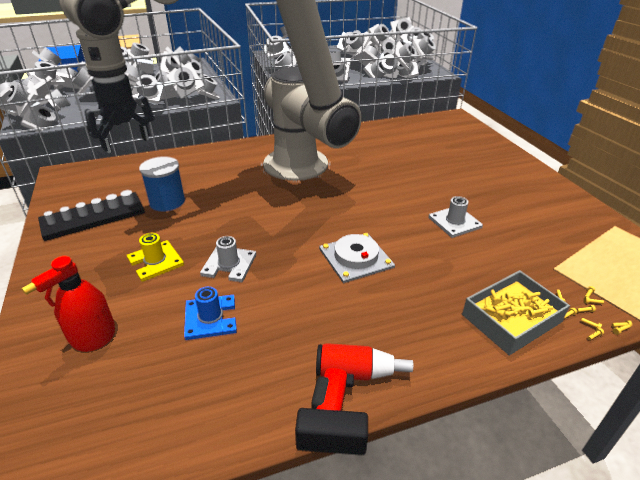

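The top view shows the bare notched hub at about (422,268) with its notch facing up-right, the boss at (285,230) with its key at (283,211), and the plain hub at (140,250). The blue (455,197) and yellow (497,302) parts are look-alikes.

```bash
python3 - <<'E'
from h import *
D=np.load('top0.npz');P=D['P'];img=D['img'].astype(int)
def sel(u0,u1,v0,v1):
    m=np.zeros((480,640),bool);m[v0:v1,u0:u1]=1;return m
z=P[...,2]
h=sel(380,465,230,308)
bare=(abs(img[...,0]-img[...,2])<30)
for nm,lo,hi in(('neck',.06,.085),('flange',.006,.02)):
    m=h&(z>lo)&(z<hi)
    Q=P[m]; c,s,a=cv2.minAreaRect(Q[:,:2].astype(np.float32)); print(nm,m.sum(),Q.mean(0),c,s,a, np.median(Q[:,2]))
b=sel(245,325,190,270)
m=b&(z>.028)&(z<.04);Q=P[m];print('boss',m.sum(),np.median(Q[:,2]),cv2.minEnclosingCircle(Q[:,:2].astype(np.float32)))
m=b&(z>.006)&(z<.016);Q=P[m];print('plate',m.sum(),cv2.minAreaRect(Q[:,:2].astype(np.float32)))
m=b&(img[...,0]>140)&(img[...,1]<90);Q=P[m];print('key',m.sum(),Q.mean(0),Q.min(0),Q.max(0))
print(P[250,434],P[268,422],P[300,300])
E
```

```text
neck 388 [ 0.43823434 -0.29982863  0.07286487] (0.4388611912727356, -0.30020856857299805) (0.044177304953336716, 0.045303430408239365) 1.7289555072784424 0.07310868985526464
flange 1696 [ 0.43551787 -0.29673749  0.0124357 ] (0.4396335780620575, -0.3046037256717682) (0.17036929726600647, 0.18786276876926422) 1.4972851276397705 0.012588266078827681
boss 1890 0.034627374621207685 ((0.5130731463432312, 0.002082248218357563), 0.054149825125932693)
plate 1963 ((0.5171083211898804, 0.0016523152589797974), (0.17368221282958984, 0.17277708649635315), 1.8976413011550903)<stdin>:14: RuntimeWarning: Mean of empty slice.
  ret = um.true_divide(
Traceback (most recent call last):
ValueError: zero-size array to reduction operation minimum which has no identity
```

```bash
python3 - <<'E'
from h import *
D=np.load('top0.npz');P=D['P'];img=D['img'];z=P[...,2]
hsv=cv2.cvtColor(img,cv2.COLOR_RGB2HSV)
m=np.zeros((480,640),np.uint8);m[232:305,383:460]=1
m&=((z>.004)&(z<.09)&(np.hypot(P[...,0]-.4385,P[...,1]+.3)<.08)).astype(np.uint8)
m=cv2.morphologyEx(m,cv2.MORPH_OPEN,np.ones((3,3)))
n,l,st,_=cv2.connectedComponentsWithStats(m);k=1+np.argmax(st[1:,4]);q=(l==k)&(z<.02)
print('flange',q.sum(),cv2.minAreaRect(P[q][:,:2].astype(np.float32)))
mm=np.zeros((480,640),bool);mm[200:222,270:297]=1
r=mm&(hsv[...,1]>120)&((hsv[...,0]<8)|(hsv[...,0]>172));print('key',r.sum(),P[r].mean(0),P[r].min(0),P[r].max(0))
pl=np.zeros((480,640),bool);pl[190:272,245:325]=1
q=(pl&(z>.005)&(z<.016)).astype(np.uint8);q=cv2.morphologyEx(q,cv2.MORPH_OPEN,np.ones((3,3)))>0
print('plate',cv2.minAreaRect(P[q][:,:2].astype(np.float32)))
c=P[r].mean(0)[:2]-[.5131,.0021];print(c,np.degrees(np.arctan2(c[1],c[0])))
E
```

```text
flange 1594 ((0.43841877579689026, -0.302348792552948), (0.10811340063810349, 0.10671578347682953), 58.74540710449219)
key 23 [0.55324872 0.00482684 0.04662587] [5.48287163e-01 1.62886668e-04 4.36200770e-02] [0.55766393 0.00883282 0.05140175]
plate ((0.5131453275680542, 0.002291567623615265), (0.14023955166339874, 0.14042244851589203), 4.704536437988281)
[0.04014872 0.00272684] 3.8854682893417922
```

Emit:
move_arm(
  commands="0.27 -0.067 0.04 0 0 0 -1;0.27 -0.067 0.04 0 0 0 -1;0.27 -0.067 0.04 0 0 0 -1;0.27 -0.067 0.04 0 0 0 -1;0.27 -0.067 0.04 0 0 0 -1;0.27 -0.067 0.04 0 0 0 -1;0.27 -0.067 0.04 0 0 0 -1;0.27 -0.067 0.04 0 0 0 -1;0.27 -0.067 0.04 0 0 0 -1",
)

```text
t: 0.85
position: [0.4391, -0.2993, 0.1906]
tool_rot: [-0.001, 0.976, 0.218, -0.001]
contact_force: [0.8, 0.2, -0.1]
finger_gap: 0.0853
grasp_force: 0.0
```

```bash
cat > hub.py <<'E'
from h import *
import sys
f=grab('wrist');save(f,sys.argv[1]);P=cloud(f);z=P[...,2];s=f['s']
print(s['t'],s['position'],s['tool_rot'])
near=(f['depth']>0)&(np.hypot(P[...,0]-.4385,P[...,1]+.3)<.085)
fl=(near&(z>.004)&(z<.02)).astype(np.uint8);fl=cv2.morphologyEx(fl,cv2.MORPH_OPEN,np.ones((3,3)))
n,l,st,_=cv2.connectedComponentsWithStats(fl);q=l==1+np.argmax(st[1:,4])
print('flange',q.sum(),np.median(z[q]),cv2.minAreaRect(P[q][:,:2].astype(np.float32)))
n=near&(z>.065)&(z<.08);print('neck',n.sum(),P[n].mean(0),cv2.minEnclosingCircle(P[n][:,:2].astype(np.float32)))
E
python3 hub.py w1.png
```

```text
0.85 [ 0.43914707 -0.29932503  0.19057399] [-5.50088141e-04  9.75865818e-01  2.18369704e-01 -5.24696602e-04]
flange 9200 0.011813375800893033 ((0.4401856064796448, -0.3004370927810669), (0.10408443212509155, 0.10427054017782211), 58.8371696472168)
neck 3128 [ 0.44165326 -0.29986501  0.07219836] ((0.4404897391796112, -0.3004939556121826), 0.023013997822999954)
```

View pics/w1.png

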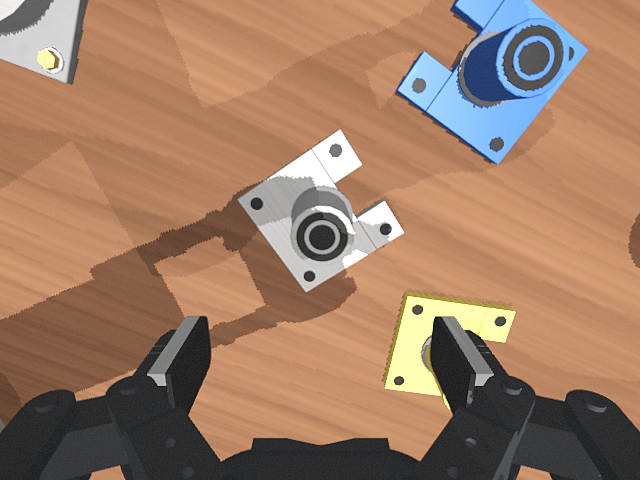

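The wrist view shows the notched hub at (322,237) with its notch opening to the upper right. The fingers are clear of the yellow part, and the sizes measured match those given. Next I descend and grip.

Emit:
move_arm(
  commands="0.0006 0.0016 0.04 0 0 0 -1;0.0006 0.0016 0.08 0 0 0 -1;0.0006 0.0016 0.11 0 0 0 -1;0.0006 0.0016 0.14 0 0 0 -1;0.0006 0.0016 0.155 0 0 0 -1;0.0006 0.0016 0.165 0 0 0 -1;0.0006 0.0016 0.165 0 0 0 -1;0.0006 0.0016 0.165 0 0 0 0.3;0.0006 0.0016 0.165 0 0 0 1;0.0006 0.0016 0.165 0 0 0 1",
  force=60,
)

```text
t: 1.73
position: [0.4403, -0.3029, 0.0278]
tool_rot: [0.001, 0.976, 0.217, 0.001]
contact_force: [-0.4, -0.0, 0.2]
finger_gap: 0.0513
grasp_force: 0.0
```

Emit:
move_arm(
  commands="0 0 0 0 0 0 1;0 0 0 0 0 0 1;0 0 0 0 0 0 1;0 0 0 0 0 0 1;0 0 0 0 0 0 1",
)

```text
t: 2.15
position: [0.4399, -0.3021, 0.0279]
tool_rot: [0.001, 0.976, 0.217, 0.0]
contact_force: [-1.6, 1.2, 7.1]
finger_gap: 0.045
grasp_force: 61.0
```

Emit:
move_arm(
  commands="0 0 -0.02 0 0 0 1;0 0 -0.05 0 0 0 1;0 0 -0.09 0 0 0 1;0.01 -0.018 -0.12 0 0 -4 1;0.03 -0.053 -0.12 0 0 -10 1;0.048 -0.086 -0.12 0 0 -16 1;0.066 -0.119 -0.12 0 0 -22 1;0.083 -0.15 -0.12 0 0 -29 1;0.097 -0.175 -0.12 0 0 -35.5 1;0.097 -0.175 -0.12 0 0 -35.5 1",
)

```text
t: 2.98
position: [0.4524, -0.0972, 0.1463]
tool_rot: [-0.002, 0.861, 0.508, -0.0]
contact_force: [-0.1, 0.3, -6.3]
finger_gap: 0.0452
grasp_force: 63.9
```

Emit:
move_arm(
  commands="0 0 0 0 0 0 1;0 0 0 0 0 0 1",
)

```text
t: 3.15
position: [0.4535, -0.1025, 0.1465]
tool_rot: [0.0, 0.864, 0.504, -0.0]
contact_force: [-0.7, 0.2, -5.2]
finger_gap: 0.0452
grasp_force: 63.9
```

```bash
cat > boss.py <<'E'
from h import *
import sys
f=grab('wrist');save(f,sys.argv[1]);P=cloud(f);z=P[...,2];s=f['s']
print(s['t'],s['position'],s['tool_rot'],s['contact_force'],s['finger_gap'])
hsv=cv2.cvtColor(f['img'],cv2.COLOR_RGB2HSV);B=np.array([.5131,.0021])
r=np.hypot(P[...,0]-B[0],P[...,1]-B[1]);ok=f['depth']>0
b=ok&(r<.065)&(z>.03)&(z<.038);Q=P[b];print('boss',b.sum(),np.median(Q[:,2]),cv2.minEnclosingCircle(Q[:,:2].astype(np.float32)))
p=(ok&(r<.11)&(z>.006)&(z<.013)).astype(np.uint8);p=cv2.morphologyEx(p,cv2.MORPH_OPEN,np.ones((3,3)))>0
print('plate',cv2.minAreaRect(P[p][:,:2].astype(np.float32)))
k=ok&(r<.065)&(hsv[...,1]>120)&((hsv[...,0]<8)|(hsv[...,0]>172))&(z>.043)&(z<.05);K=P[k]
print('key',k.sum(),cv2.minAreaRect(K[:,:2].astype(np.float32)),np.median(K[:,2]))
# held hub: points in tool frame
T=f['M']@np.linalg.inv(f['T_tool_cam']);L=(P-T[:3,3])@T[:3,:3]
g=ok&(abs(L[...,2]-.0159)<.004)&(np.hypot(L[...,0],L[...,1])<.085)
if g.sum()>50: print('flange in tool',g.sum(),np.median(L[g][:,2]),cv2.minAreaRect(L[g][:,:2].astype(np.float32)))
n=ok&(np.hypot(L[...,0],L[...,1])<.03)&(abs(L[...,2]+.044)<.004)
if n.sum()>50: print('necktop in tool',n.sum(),cv2.minEnclosingCircle(L[n][:,:2].astype(np.float32)),np.median(L[n][:,2]))
E
python3 boss.py w2.png
```

```text
3.15 [ 0.45351191 -0.10246805  0.14648618] [ 3.63071948e-04  8.63735850e-01  5.03944688e-01 -5.65775382e-06] [-0.67254295  0.17986812 -5.16197752] 0.045209238645198074
boss 20374 0.033804159961582286 ((0.5147008895874023, 0.0020758004393428564), 0.054065462201833725)
plate ((0.5147076845169067, 0.0021719783544540405), (0.140405535697937, 0.13999204337596893), 4.8395094871521)
key 267 ((0.5529112219810486, 0.001133597455918789), (0.007510927505791187, 0.01437660027295351), 63.670413970947266) 0.04543266319053735
flange in tool 22471 0.016143357980081458 ((0.0007337220013141632, 0.0007094144821166992), (0.10438790917396545, 0.10414259135723114), 56.34051513671875)
necktop in tool 15061 ((0.005897460971027613, 4.0305334550794214e-05), 0.028219228610396385) -0.04436738470263424
```

View pics/w2.png

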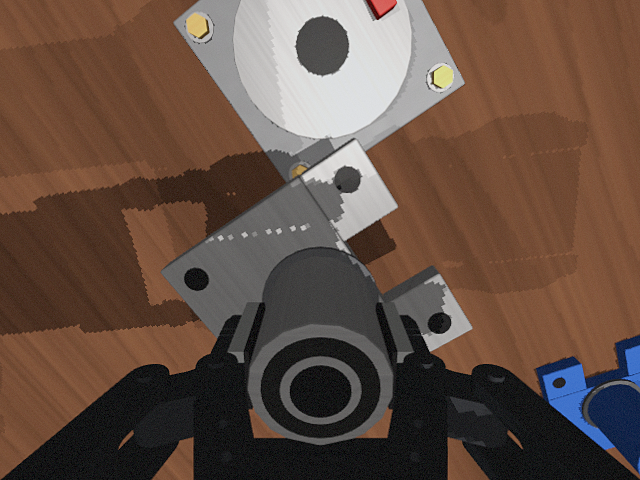

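The wrist view shows the held hub upright with its neck at (320,385) and the notch to the upper right. The boss is at (322,45) with the key at (380,5), which matches the hub's notch direction. I move over the boss with about 20 mm of clearance.

Emit:
move_arm(
  commands="0.03 0.0003 0 0 0 -0.65 1;0.06 0.0006 0 0 0 -0.65 1;0.09 0.001 0 0 0 -0.65 1;0.11 0.0011 0.01 0 0 -0.65 1;0.12 0.0011 0.03 0 0 -0.65 1;0.1205 0.0011 0.05 0 0 -0.65 1;0.1205 0.0011 0.064 0 0 -0.65 1;0.1205 0.0011 0.064 0 0 -0.65 1;0.1205 0.0011 0.064 0 0 -0.65 1",
)

```text
t: 3.95
position: [0.5135, 0.001, 0.0818]
tool_rot: [-0.0, 0.861, 0.508, -0.001]
contact_force: [-0.4, -1.1, -5.8]
finger_gap: 0.0449
grasp_force: 63.5
```

```bash
python3 boss.py w3.png; python3 - <<'E'
from h import *
f=grab('top');P=cloud(f);z=P[...,2];r=np.hypot(P[...,0]-.5147,P[...,1]-.0021)
p=((r<.11)&(z>.006)&(z<.016)).astype(np.uint8);p=cv2.morphologyEx(p,cv2.MORPH_OPEN,np.ones((3,3)))>0
print('top plate',cv2.minAreaRect(P[p][:,:2].astype(np.float32)))
p=((r<.08)&(z>.058)&(z<.075));print('top flange',p.sum(),cv2.minAreaRect(P[p][:,:2].astype(np.float32)))
E
```

```text
3.95 [0.51349944 0.00101807 0.08176045] [-4.96630721e-04  8.61338473e-01  5.08030687e-01 -7.80788250e-04] [-0.35782831 -1.1116335  -5.80768349] 0.04493851920751968
boss 3568 0.033670678833148115 ((0.5261074304580688, 0.013479933142662048), 0.05122159421443939)
plate ((0.5147785544395447, 0.002414599061012268), (0.13985194265842438, 0.13973936438560486), 4.827914714813232)
key 655 ((0.5547366738319397, 0.005994538776576519), (0.011509545147418976, 0.01419508084654808), 6.215182781219482) 0.0456112101391469
flange in tool 22464 0.01615146546947268 ((0.0005929209291934967, 0.000683903694152832), (0.10458562523126602, 0.10431895405054092), 56.295318603515625)
necktop in tool 15029 ((0.0056066387332975864, 3.901051604771055e-05), 0.028314558789134026) -0.04433756141862705
top plate ((0.4696640968322754, -0.0010754689574241638), (0.05702419951558113, 0.13992062211036682), 1.7253962755203247)
top flange 268 ((0.4974871277809143, -0.012064538896083832), (0.0693744644522667, 0.14127936959266663), 39.90995788574219)
```

View pics/w3.png

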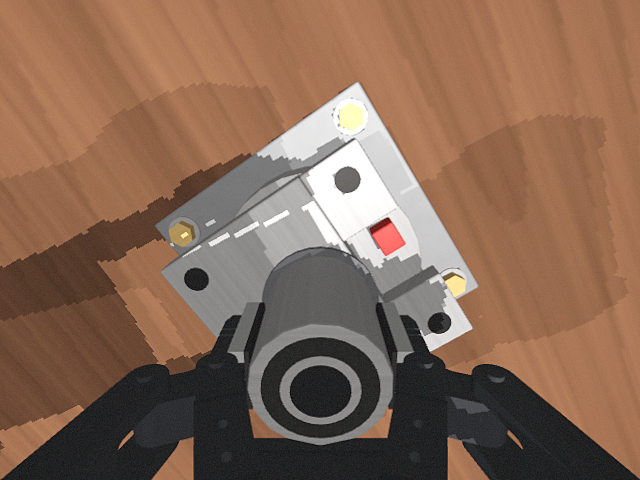

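The picture shows the key at (387,237) inside the notch as seen, with the flange parallel to the plate. The residual is about 1 mm. I correct that and lower slowly.

Emit:
move_arm(
  commands="0.0011 -0.0003 0.004 0 0 0 1;0.0011 -0.0003 0.008 0 0 0 1;0.0011 -0.0003 0.012 0 0 0 1;0.0011 -0.0003 0.015 0 0 0 1;0.0011 -0.0003 0.017 0 0 0 1;0.0011 -0.0003 0.018 0 0 0 1;0.0011 -0.0003 0.0185 0 0 0 1;0.0011 -0.0003 0.0185 0 0 0 1",
)

```text
t: 4.72
position: [0.514, 0.0031, 0.0637]
tool_rot: [0.0, 0.861, 0.509, -0.0]
contact_force: [0.3, -0.6, -6.5]
finger_gap: 0.0446
grasp_force: 63.5
```

Emit:
move_arm(
  commands="0 0 0.0005 0 0 0 1;0 0 0.001 0 0 0 1;0 0 0.001 0 0 0 1",
)

```text
t: 4.97
position: [0.514, 0.0031, 0.0628]
tool_rot: [0.0, 0.861, 0.509, 0.0]
contact_force: [0.8, 0.5, -6.0]
finger_gap: 0.0452
grasp_force: 63.5
```

Emit:
move_arm(
  commands="0 0 0.0005 0 0 0 1;0 0 0.0005 0 0 0 1",
)

```text
t: 5.13
position: [0.514, 0.0031, 0.0623]
tool_rot: [0.0, 0.861, 0.509, -0.0]
contact_force: [0.0, -0.2, -6.5]
finger_gap: 0.0447
grasp_force: 63.5
```

```bash
python3 boss.py w4.png
```

```text
5.1333 [0.51402342 0.00309055 0.06226373] [ 4.64898224e-05  8.60840081e-01  5.08875577e-01 -6.90490716e-06] [ 0.03610521 -0.21269997 -6.51666104] 0.04469113368783065
boss 3409 0.03375506000353426 ((0.5197316408157349, 0.020245352759957314), 0.05786091461777687)
plate ((0.5147525072097778, 0.002391912043094635), (0.14012813568115234, 0.1397716999053955), 4.836008548736572)
key 795 ((0.5128852128982544, 0.01762775518000126), (0.01664910465478897, 0.10123000293970108), 74.49189758300781) 0.04559014455896199
flange in tool 23326 0.016179482020130243 ((0.0007233340293169022, 0.0007162243127822876), (0.1042185127735138, 0.10420824587345123), 56.334537506103516)
necktop in tool 15059 ((0.0058961850591003895, 0.00010638654202921316), 0.02824544906616211) -0.04433471115412947
```

Emit:
move_arm(
  commands="-0.0005 0.0002 0 0 0 0 1;-0.001 0.0003 0 0 0 0 1;-0.001 0.0003 0.0004 0 0 0 1;-0.001 0.0003 0.0004 0 0 0 1",
)

```text
t: 5.52
position: [0.5139, 0.002, 0.062]
tool_rot: [0.0, 0.861, 0.509, 0.0]
contact_force: [-0.1, -0.6, -5.9]
finger_gap: 0.0448
grasp_force: 64.1
```

Emit:
move_arm(
  commands="0 0 0.0004 0 0 0 1;0 0 0.0004 0 0 0 1",
)

```text
t: 5.68
position: [0.5139, 0.002, 0.0619]
tool_rot: [0.0, 0.861, 0.509, 0.0]
contact_force: [-2.4, -1.4, 0.6]
finger_gap: 0.0445
grasp_force: 64.2
```

Emit:
move_arm(
  commands="0 0 0.0004 0 0 0 1;0 0 0.0004 0 0 0 1",
)

```text
t: 5.85
position: [0.5139, 0.002, 0.0619]
tool_rot: [0.0, 0.861, 0.509, 0.0]
contact_force: [-3.4, -2.1, 5.7]
finger_gap: 0.0449
grasp_force: 64.6
```

Contact: the boss now carries the hub. I release and then retreat straight up.

Emit:
move_arm(
  commands="0 0 0 0 0 0 0.3;0 0 0 0 0 0 -0.2;0 0 0 0 0 0 -1;0 0 0 0 0 0 -1;0 0 0 0 0 0 -1;0 0 0 0 0 0 -1;0 0 0 0 0 0 -1;0 0 0 0 0 0 -1",
)

```text
t: 6.52
position: [0.5139, 0.0021, 0.0611]
tool_rot: [0.0, 0.861, 0.509, 0.0]
contact_force: [-0.6, 0.6, 0.7]
finger_gap: 0.0854
grasp_force: 0.0
```

Emit:
move_arm(
  commands="0 0 -0.01 0 0 0 -1;0 0 -0.03 0 0 0 -1;0 0 -0.06 0 0 0 -1;0 0 -0.1 0 0 0 -1;0 0 -0.13 0 0 0 -1;0 0 -0.13 0 0 0 -1;0 0 -0.13 0 0 0 -1",
)

```text
t: 7.1
position: [0.5148, 0.002, 0.1935]
tool_rot: [0.002, 0.861, 0.509, 0.002]
contact_force: [-0.3, -0.7, -0.4]
finger_gap: 0.0851
grasp_force: 0.0
```

```bash
python3 - <<'E'
from h import *
f=grab('wrist');save(f,'w5.png');P=cloud(f);z=P[...,2];print(f['s']['t'],f['s']['position'])
r=np.hypot(P[...,0]-.5147,P[...,1]-.0021);ok=f['depth']>0
for n,R,a,b in(('plate',.11,.006,.013),('flange',.08,.042,.05),('neck',.08,.1,.112)):
    p=(ok&(r<R)&(z>a)&(z<b)).astype(np.uint8);p=cv2.morphologyEx(p,cv2.MORPH_OPEN,np.ones((3,3)))>0
    Q=P[p];A=np.c_[Q[:,:2],np.ones(len(Q))];c=np.linalg.lstsq(A,Q[:,2],rcond=None)[0]
    print(n,p.sum(),np.median(Q[:,2]),cv2.minAreaRect(Q[:,:2].astype(np.float32)),'slope',c[:2])
print(arm.state()['finger_gap'])
E
```

```text
7.1 [0.51478274 0.00197531 0.19353988]
plate 7193 0.009705640559076634 ((0.5150077939033508, 0.00229056179523468), (0.1402515172958374, 0.1402723789215088), 4.779066562652588) slope [-0.00097068  0.00019676]
flange 10909 0.04579132210735737 ((0.5150144696235657, 0.0020242035388946533), (0.1041993796825409, 0.1045580580830574), 4.924809455871582) slope [-0.00151094  0.00076145]
neck 3878 0.10628295584295844 ((0.5154769420623779, 0.002466246485710144), (0.04519420862197876, 0.045189615339040756), 29.781068801879883) slope [-0.0106244  -0.01628145]
0.08539656533018546
```

View pics/w5.png

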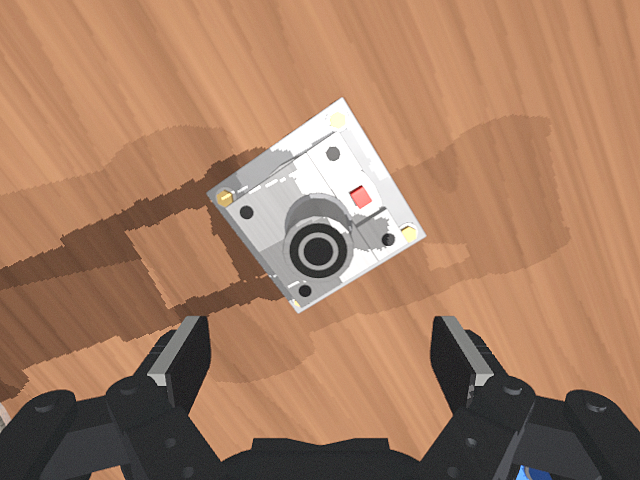

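The hub sits flat on the boss, centred within 0.3 mm and aligned within 0.2°. The key at (360,196) is in the notch and the gripper is clear.

```bash
python3 -c "
from cell import arm
print(arm.hand_in())"
```

```text
the job is handed in; nothing more can be done
None
```

The notched hub is on the boss with the red key in its notch, measured flat, centred to about 0.3 mm and turned to within about 0.2°; the gripper is clear, the plain hub was left alone, and the job was handed in at about 7 s.

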